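Sift the resin: load the hand sieve and hold it over the basin

TASK

Tip the seven resin lumps out of the tin scoop into the hand sieve standing on the bench, and set the empty scoop back down flat on the bench. Then take the sieve by its handle, carry it across to the enamel basin with all the lumps in it and without touching the drying rack or the fresh incense sticks standing in it, and hold it there ready for sifting: still, level and centred over the basin, about 2 cm clear above the rim, not touching it. Finish while holding the sieve there - do not put it down or let go - and leave everything else on the bench where it stands.

Things in the scene. Friction and masses are not known exactly. Their poses are not given: they have to be found in the camera images.
- scoop: Tin hand scoop, ~170 g, flat on the bench, holding the lumps. Origin: centre of the trough's underside; z up, +x to the open lip, -x to the handle. Trough 115 long (x +-57.5) x 78 wide, sheet 3 thick, flat floor; back wall 45 high, side walls fall from 45 to 20 at the lip, where it is fully open. At the start the lip looks to the robot. Lumps slide out fully at 60 to 75 deg lip down.
- scoop_grip (a point): Point to pinch on the scoop's handle: on its centre line, at (-100, 0, 34) in the scoop's frame. The handle is a straight wooden bar along the scoop's x from x = -65 to -165, 20 wide (y) x 22 high (z). Same axes as the scoop.
- sieve: Round steel hand sieve with wooden handle, ~200 g, on the bench. Origin: centre of the frame's underside; z up, -x to the handle. Frame 130 outside diameter, 122 inside, 45 high, open on top; mesh floor 6 above the underside. At the start the handle points roughly to the robot. Sieve and basin may be either way round on the two sides of the rack.
- sieve_grip (a point): Point to pinch on the sieve's handle: on its centre line, at (-105, 0, 33) in the sieve's frame. The handle is a straight wooden bar along the sieve's x from x = -77 to -182, 20 wide (y) x 20 high (z). Same axes as the sieve.
- basin: White enamel basin with a dark rim, loose on the bench, about 700 g. Origin: centre of its underside; z up. Outer radius 70 at the foot, 97 at the rim; inner radius 92 at the rim; rim top 72 above the underside.
- basin_rim (a point): Centre of the basin's mouth, level with the top of its rim (72 above the bench).
- rack: Pale green slatted drying rack fixed to the bench between sieve and basin, long side roughly along world x, with eleven fresh brown incense sticks (11 thick) standing in two rows. Origin: centre of its underside; z up. Rack 280 (x) x 90 (y) x 45 high; the sticks lean a little, tops at most 225 above the bench and within x +-135, y +-35 of the origin.
- lump0_mid (a point): Centre of a brown resin lump, about 22 x 18 x 16, 11 g. Starts in the scoop.
- lump1_mid (a point): Centre of a brown resin lump, about 22 x 18 x 16, 11 g. Starts in the scoop.
- lump2_mid (a point): Centre of a brown resin lump, about 22 x 18 x 16, 11 g. Starts in the scoop.
- lump3_mid (a point): Centre of a brown resin lump, about 22 x 18 x 16, 11 g. Starts in the scoop.
- lump4_mid (a point): Centre of a brown resin lump, about 22 x 18 x 16, 11 g. Starts in the scoop.
- lump5_mid (a point): Centre of a brown resin lump, about 22 x 18 x 16, 11 g. Starts in the scoop.
- lump6_mid (a point): Centre of a brown resin lump, about 22 x 18 x 16, 11 g. Starts in the scoop.
- oil_jar: Bystander: small amber glass jar, 52 diameter x 60 high. Origin: centre of its underside.
- paddle: Bystander: wooden rolling paddle, 140 x 55, 32 high at its grip, lying on the bench between robot and rack. Origin: centre of its underside, x along its length.
- packets: Bystander: stack of three paper packets, 160 x 50 x 84 high. Origin: centre of its underside, x along its length.

How it is judged:
By the outcome, as a careful person would: the job done as asked, in the order asked, and still so for the second after the job is handed in, while the arm keeps its last pose, push and grip.
It also fails if it takes over 72 s, if anything falls off the work surface, if the arm or the gripper's body presses on something with over 40 N, if the wrist force passes 120 N, or if a joint passes its speed limit or range.

ROBOT

A 6-joint arm with a two-finger parallel gripper is mounted at the origin on the work surface. World frame = base frame: x ahead of the robot, y to its left, z up, the work surface at z = 0. Lengths are in m, angles in degrees, forces in N, time in s.
With the tool pointing down it reaches from about 0.4 to 0.825 m from the base axis. Payload 7 kg.
Tool frame: the origin (TCP) lies midway between the tips of the shut fingers; the grasp point (between the pads) lies ctrl.grasp_offset behind it (ctrl.grasp_offset is the distance from the TCP to the grasp point, in m); z points along the fingers, y is the line along which they close (so a half turn about z gives the same grasp; the last joint's range is limited). The gripper opens to 88 mm and grips with 3 to 60 N. Pads are 19 mm wide; open, the fingers measure 130 mm over their backs; the gripper's body (78 mm by 193 mm) begins 47 mm behind the grasp point.
Start: joints at [88.069, 20.546, 0.682, 0, -70.136, -16.507], TCP at [0.213, 0.64, 0.227] pointing down, gripper open.
Joint ranges: [-176.03, 176.03], [-82.01, 121.73], [-58.28, 71.71], [-173.87, 95.51], [-174.79, -0.11], [-173.66, 173.66]. Speed limits (degrees/s): [136.94, 136.94, 172.46, 180, 180, 180].

INTERFACE

Orientations are given as [roll, pitch, yaw] about the fixed x, y, z axes, in that order (R = Rz(yaw) Ry(pitch) Rx(roll)).
In Python, from plant import ctrl gives the robot as it stands. The module is installed in compiled form; this text tells all that it offers.
- The arm moves only by the tool send_rows, never from a script. Its argument "increments" is a list that holds one entry, the list of rows, each a list of 4 numbers: the shift along the world's x, y, z normalised to -1 to 1, where 1 is 0.2 m, then the turn about the world's z normalised to -1 to 1, where 1 is 1.5 rad. In form: [[[x, y, z, roll], ...]]. A call has 1 to 12 rows; each row is the pose to reach, as a shift and turn from the pose commanded when the call began; what a row does not reach only later rows make up. A row lasts 1/8 s, in which the tool goes at most 62.5 mm and 10.7 degrees, less where a joint would pass 70% of its speed; a pose out of reach is approached as far as the arm can. A call with a number of a shift or a turn outside -1 to 1 is refused whole. A call with a gripper value outside its range is refused whole. "jaw" is the opening, from 0 (shut) to 1 (fully open), set as the call begins (left out, the last holds). The fingers move at their own pace and stop on an object; the grip force is fixed at half the most. Time passes only in rows, so rows that repeat a pose let the fingers close. It gives the time, the measured TCP pose, the force, the opening and the grip force at its end, in the units of the state.
- ctrl.get_obs(): the state, without advancing time (a new reading comes with each control period).
- ctrl.snapshot(name): name is "scene" or "top" or "wrist"; returns the picture (480x640x3 uint8, red, green, blue); there is no depth.
- ctrl.calibration(name): a dict with "mtx" (3x3 intrinsics, pixels), "k1" (the pictures are not rectified: a ray, as slopes to the right and down, at radius r is drawn at 1 + k1 r^2 times it, then the intrinsics apply), "eye" and "attitude" of the camera in the world. Camera axes: x right, y up, looking along -z (the intrinsics and any distortion apply to the point x, -y, -z); pixel columns grow to the right and rows downward; lengths in m; the calibration is good to about 2 mm. A picture is of the moment at which its call begins: read the wrist's pose just before it. calibration takes no time and is no camera call; for the wrist camera it gives the pose at the moment of the call.
- ctrl.close_job(): hands the job in; it is judged then, once.
Trained networks look in the newest picture that a camera, given by its name, has taken for a name from the list of things; names that differ only in an ending like _2 or _b are one class to them, and where a whole thing is asked for, a point or a joint stands for the part that bears it (a point fixed in the world has none). Each returns a list of dicts, best first, with "conf" (0 to 1); they miss things now and then, are a little off and sometimes report something else, mostly with a low value. They report only what shows in the picture. A call takes as long as a camera call.
- ctrl.trace(thing, camera): "mask" (480x640 bool, what is visible of it) and "bbox" ([left, top, right, bottom] in pixels, round what is visible of it).
- ctrl.spot_point(thing, camera): "pixel" ([row, column] in pixels: a listed point, or the origin of a listed thing).
The state is a dict: "clock": time; "joint_pos": joint angles; "qvel": joint speeds; "tau": joint torques, N m; "tool_pos": TCP position; "orientation": TCP orientation; "force": force on the tool from outside, world axes, zero at the start; "moment": the same for the moment, N m; "opening": finger opening in m; "gripper_force": force on a finger pad.
Only numpy, scipy, OpenCV 4.12 (cv2) and the standard library are available. Lean on these libraries where they do the work, as an engineer would, in place of code of your own. Each camera call takes 0.05 s, during which the arm holds its last target. There are 200 camera calls.

## Working session

There is one attempt and no reset: what is moved stays moved. The work goes in short steps, Python scripts to look and compute and a tool call to move; the robot and the scene stay as the last step left them, time stands still between calls to the robot, and variables do not carry over. Pictures are saved under pics/ and viewed, at most 10 in all, crops included, and the job is handed in when it is done.

Besides the shell and the picture viewer there is one more tool, called after ">>>" as name([rows], argument=value, ...), one row to a line, values as JSON. send_rows: Moves the arm, as the interface text tells. Its arguments: {"type":"object","properties":{"increments":{"type":"array"},"jaw":{"type":"number"}},"required":["increments"]}

```bash
mkdir -p pics; cat > h.py <<'E'
import numpy as np, cv2
from scipy.spatial.transform import Rotation as Ro
from plant import ctrl
def snap(c,fn=None):
    im=ctrl.snapshot(c)
    if fn: cv2.imwrite('pics/'+fn,im[:,:,::-1])
    return im
def Rm(c):
    a=np.array(c['attitude'],float)
    if a.shape==(3,3): return a
    return Ro.from_euler('xyz',a,degrees=True).as_matrix() if a.size==3 else None
def ray(cal,px):
    K=np.array(cal['mtx']); r,c=px
    d=np.array([(c-K[0,2])/K[0,0],(r-K[1,2])/K[1,1]]); u=d.copy()
    for _ in range(20): u=d/(1+cal['k1']*(u@u))
    return Rm(cal)@np.array([u[0],-u[1],-1.])
def at_z(cal,px,z):
    e=np.array(cal['eye']); v=ray(cal,px); return e+v*(z-e[2])/v[2]
def proj(cal,P):
    p=Rm(cal).T@(np.array(P)-np.array(cal['eye'])); s=np.array([p[0],-p[1]])/-p[2]
    s=s*(1+cal['k1']*(s@s)); K=np.array(cal['mtx']); return np.array([K[1,1]*s[1]+K[1,2],K[0,0]*s[0]+K[0,2]])
E
python3 - <<'E'
from h import *
print(ctrl.get_obs(), ctrl.grasp_offset)
for c in('scene','top','wrist'): print(c,ctrl.calibration(c))
snap('top','top0.png'); cal=ctrl.calibration('top')
Z=dict(scoop=0,scoop_grip=.034,sieve=0,sieve_grip=.033,basin=0,basin_rim=.072,rack=0,oil_jar=0,paddle=0,packets=0)
for t,z in Z.items():
    for d in ctrl.spot_point(t,'top')[:2]: print(t,round(d['conf'],2),np.round(d['pixel']),np.round(at_z(cal,d['pixel'],z),4))
snap('scene','scene0.png'); cal=ctrl.calibration('scene')
for t,z in Z.items():
    for d in ctrl.spot_point(t,'scene')[:2]: print(t,round(d['conf'],2),np.round(d['pixel']),np.round(at_z(cal,d['pixel'],z),4))
E
```

```text
{'clock': 0.0, 'joint_pos': array([ 8.80701729e+01,  2.05911804e+01,  6.33012432e-01, -1.96214616e-02,
       -7.01368187e+01, -1.65078664e+01]), 'qvel': array([ 0.04849384, -0.04470476, -0.03931875, -0.00641111, -0.03457216,
        0.04839349]), 'tau': array([-9.23747939e-04, -5.82714558e+01,  2.93051273e+01,  6.99724853e+00,
        6.86983185e-03, -1.68769852e-04]), 'tool_pos': array([0.21334708, 0.63986761, 0.22562136]), 'orientation': array([ 1.79903687e+02, -9.30765532e-03, -1.84443679e+01]), 'force': array([-0.42397394,  0.38832834, -0.21230915]), 'moment': array([ 0.03492624,  0.00122127, -0.01588882]), 'gripper_force': 0.0, 'opening': 0.08782815805663713} 0.0188
scene {'mtx': array([[469.18096197,   0.        , 314.0812763 ],
       [  0.        , 469.18096197, 240.01499758],
       [  0.        ,   0.        ,   1.        ]]), 'k1': 0.021567816852969754, 'eye': array([ 1.35577738, -0.2585538 ,  0.80503959]), 'attitude': array([50.35659269, -0.36746305, 68.409943  ])}
top {'mtx': array([[464.46115958,   0.        , 317.78057955],
       [  0.        , 464.46115958, 237.8112
[... 1047 characters left out ...]
0.3018  0.    ]
oil_jar 0.33 [290. 495.] [ 0.3909 -0.4445  0.    ]
paddle 0.76 [299. 329.] [0.375 0.049 0.   ]
packets 0.9 [255. 158.] [0.5154 0.5667 0.    ]
scoop 0.6 [274.  98.] [ 0.383  -0.4376  0.    ]
scoop_grip 0.61 [291.  98.] [ 0.4849 -0.4327  0.034 ]
scoop_grip 0.29 [272.  91.] [ 0.4142 -0.445   0.034 ]
sieve_grip 0.7 [254. 188.] [ 0.4296 -0.223   0.033 ]
basin 0.56 [240. 378.] [0.5169 0.2637 0.    ]
basin_rim 0.71 [213. 381.] [0.4956 0.2755 0.072 ]
rack 0.61 [292. 310.] [0.6322 0.0237 0.    ]
rack 0.52 [271.  93.] [ 0.3691 -0.4495 -0.    ]
oil_jar 0.64 [370. 186.] [ 0.7424 -0.2869  0.    ]
paddle 0.9 [226. 281.] [0.3632 0.0408 0.    ]
packets 0.55 [221. 471.] [0.535  0.5505 0.    ]
```

View pics/top0.png

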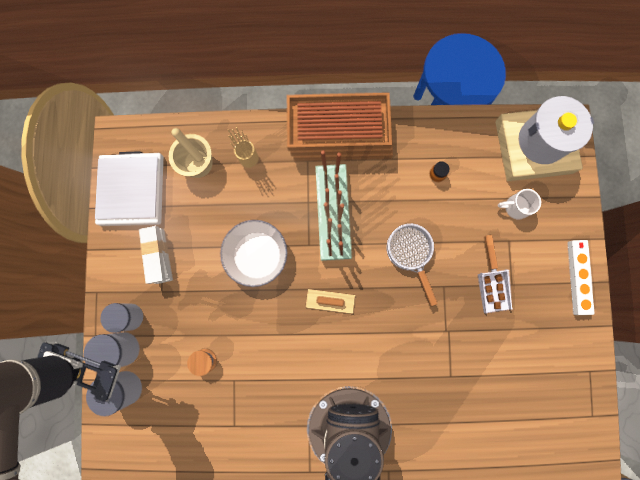

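View pics/scene0.png

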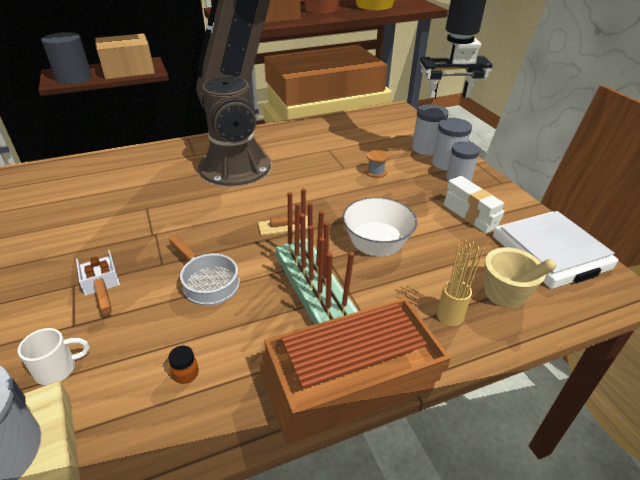

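The top view shows the scoop at about (291,492), with its lip toward the robot and the handle pointing up. The sieve is at about (247,410) with its handle down-right, the rack at (213,333) and the basin at (253,255). The scene view agrees. Next I'll move over to the scoop side.

>>> send_rows([
  [[0.5, -0.5, 0.4, 0], [1, -1, 0.8, 0.1], [1, -1, 0.8, 0.28], [1, -1, 0.8, 0.28], [1, -1, 0.8, 0.28], [1, -1, 0.8, 0.28]],
], jaw=1)

```text
clock: 1.85
tool_pos: [0.4159, 0.4385, 0.3897]
orientation: [-179.8, -0.2, 5.5]
force: [0.4, 0.4, -0.1]
opening: 0.0876
gripper_force: 0.0
```

>>> send_rows([
  [[0.2, -1, 0, 0], [0.4, -1, 0, 0], [0.4, -1, 0, 0], [0.4, -1, 0, 0]],
])

```text
clock: 2.35
tool_pos: [0.4939, 0.2382, 0.3864]
orientation: [-180.0, 0.0, 5.5]
force: [0.3, 1.1, 0.3]
opening: 0.0877
gripper_force: 0.0
```

>>> send_rows([
  [[0, -1, 0, 0], [0, -1, 0, 0], [0, -1, 0, 0], [0, -1, 0, 0]],
])

```text
clock: 2.85
tool_pos: [0.4929, 0.0379, 0.3866]
orientation: [-180.0, -0.0, 5.5]
force: [0.4, -0.0, 0.5]
opening: 0.0879
gripper_force: 0.0
```

>>> send_rows([
  [[0, -1, 0, 0], [0, -1, 0, 0], [0, -1, 0, 0], [0, -1, 0, 0]],
])

```text
clock: 3.35
tool_pos: [0.4934, -0.1618, 0.3857]
orientation: [-180.0, 0.1, 5.5]
force: [0.2, -0.1, -0.4]
opening: 0.0876
gripper_force: 0.0
```

>>> send_rows([
  [[-0.3, -0.9, 0, 0], [-0.3, -0.9, 0, 0], [-0.3, -0.9, 0, 0], [-0.3, -0.9, 0, 0], [-0.3, -0.9, 0, 0]],
])

```text
clock: 3.98
tool_pos: [0.434, -0.339, 0.386]
orientation: [-180.0, 0.0, 5.6]
force: [0.3, -0.3, 0.1]
opening: 0.0877
gripper_force: 0.0
```

```bash
python3 - <<'E'
from h import *
cal=ctrl.calibration('wrist'); im=snap('wrist','w1.png')
Z=dict(scoop=0,scoop_grip=.034,sieve=0,sieve_grip=.033,oil_jar=0,rack=0)
for t,z in Z.items():
    for d in ctrl.spot_point(t,'wrist')[:2]: print(t,round(d['conf'],2),np.round(d['pixel']),np.round(at_z(cal,d['pixel'],z),4))
for t in ('scoop','sieve'):
    for d in ctrl.trace(t,'wrist')[:1]: print(t,d['conf'],d['bbox'])
# handle axes by wood colour within sieve / scoop masks at handle-top height
    m=d['mask']; hsv=cv2.cvtColor(im,cv2.COLOR_RGB2HSV); w=m&(hsv[...,1]>120)
    n,lab,st,_=cv2.connectedComponentsWithStats(w.astype(np.uint8)); k=1+st[1:,4].argmax()
    ys,xs=np.nonzero(lab==k); zt=.045 if t=='scoop' else .043
    P=np.array([at_z(cal,p,zt)[:2] for p in zip(ys,xs)]); c=P.mean(0); u,s,v=np.linalg.svd(P-c,full_matrices=False)
    a=(P-c)@v[0]; b=(P-c)@v[1]; print(t,'handle c',c,'dir',v[0],np.degrees(np.arctan2(v[0][1],v[0][0])),'ext',np.percentile(a,[1,99]),np.percentile(b,[1,99]),len(P))
E
```

```text
scoop 0.7 [231. 385.] [ 0.3892 -0.4448  0.    ]
scoop_grip 0.56 [170. 389.] [ 0.4869 -0.4316  0.034 ]
sieve 0.82 [128. 228.] [ 0.5226 -0.1889  0.    ]
sieve_grip 0.83 [198. 243.] [ 0.4256 -0.2235  0.033 ]
oil_jar 0.74 [250. 370.] [ 0.3552 -0.4256  0.    ]
rack 0.48 [256. 382.] [ 0.3474 -0.4464  0.    ]
rack 0.21 [231. 386.] [ 0.3894 -0.4464  0.    ]
scoop 0.6 [361.0, 120.3, 417.4, 272.2]
scoop handle c [ 0.50209158 -0.42526626] dir [-0.99450052 -0.10473165] -173.98829410284335 ext [-0.04637505  0.04932481] [-0.01094116  0.01112243] 1126
sieve 0.77 [169.7, 74.7, 270.5, 248.6]
sieve handle c [ 0.4025137  -0.23632315] dir [-0.9417578 -0.3362919] -160.34888315600847 ext [-0.04934465  0.05114014] [-0.01160982  0.0120881 ] 1113
```

View pics/w1.png

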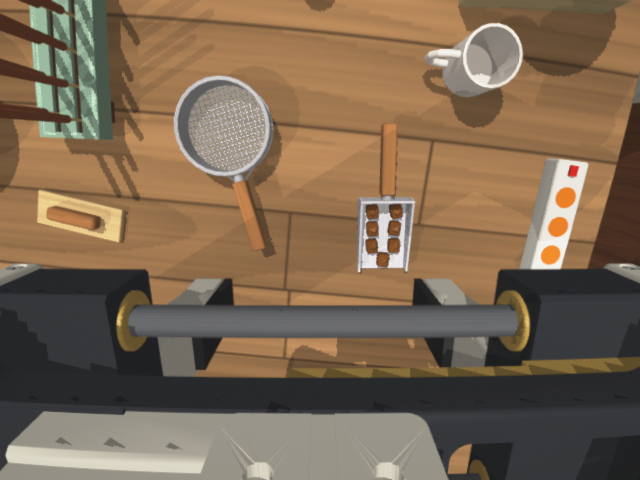

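The wrist view shows the seven lumps in the scoop trough at about (235,385), with the handle up to (160,390). The sieve is at (125,223) with its handle running to (248,258). The measured scoop and sieve poses fit the given sizes, so I'll descend on the scoop handle, gripping near x=-125 mm so the handle end clears the palm when tilted.

>>> send_rows([
  [[0.39, -0.425, -0.4, 0], [0.39, -0.425, -1, 0], [0.39, -0.425, -1, 0], [0.39, -0.425, -1, 0], [0.39, -0.425, -1, 0]],
])

```text
clock: 5.05
tool_pos: [0.5098, -0.4239, 0.1813]
orientation: [-179.7, 0.4, 5.6]
force: [-0.6, 0.4, 0.4]
opening: 0.0877
gripper_force: 0.0
```

>>> send_rows([
  [[0, 0, -0.25, 0], [0, 0, -0.5, 0], [0, 0, -0.7, 0], [0, 0, -0.85, 0], [0, 0, -0.85, 0], [0, 0, -0.85, 0]],
])

```text
clock: 5.8
tool_pos: [0.513, -0.4254, 0.0192]
orientation: [179.9, -0.2, 5.7]
force: [0.1, 0.8, 0.5]
opening: 0.0878
gripper_force: 0.0
```

>>> send_rows([
  [[0, 0, 0, 0], [0, 0, 0, 0], [0, 0, 0, 0], [0, 0, 0, 0], [0, 0, 0, 0], [0, 0, 0, 0]],
], jaw=0.1)

```text
clock: 6.55
tool_pos: [0.5114, -0.4247, 0.0165]
orientation: [-180.0, 0.0, 5.6]
force: [-0.4, -0.1, -0.8]
opening: 0.0333
gripper_force: 0.0
```

>>> send_rows([
  [[0, 0, 0, 0], [0, 0, 0, 0], [0, 0, 0, 0]],
], jaw=0.21)

```text
clock: 6.92
tool_pos: [0.5115, -0.4248, 0.0165]
orientation: [180.0, 0.0, 5.6]
force: [0.2, -0.7, -0.9]
opening: 0.0197
gripper_force: 30.0
```

>>> send_rows([
  [[0, 0, 0, 0], [0, 0, 0, 0]],
], jaw=0.15)

```text
clock: 7.18
tool_pos: [0.5115, -0.4247, 0.0165]
orientation: [180.0, 0.0, 5.6]
force: [1.4, 0.5, -0.8]
opening: 0.0198
gripper_force: 30.0
```

>>> send_rows([
  [[0, 0, 0, 0], [0, 0, 0, 0]],
], jaw=0)

```text
clock: 7.42
tool_pos: [0.5115, -0.4247, 0.0165]
orientation: [-180.0, 0.0, 5.6]
force: [-0.2, -0.5, -1.3]
opening: 0.0199
gripper_force: 30.0
```

>>> send_rows([
  [[0, 0, 0.04, 0], [0, 0, 0.08, 0], [0, 0, 0.08, 0], [0, 0, 0.08, 0]],
])

```text
clock: 7.92
tool_pos: [0.5115, -0.4246, 0.0326]
orientation: [-180.0, -0.0, 5.6]
force: [-0.8, 0.2, -1.9]
opening: 0.0198
gripper_force: 30.0
```

```bash
python3 - <<'E'
from h import *
im=snap('wrist'); cv2.imwrite('pics/w2.png',cv2.resize(im[120:420,200:520],None,fx=1.8,fy=1.8)[:,:,::-1])
for _ in range(3):
    snap('wrist');o=ctrl.get_obs(); print(o['force'],o['moment'],o['tool_pos'],o['orientation'])
E
```

```text
[-0.09279142 -0.02484504 -3.01008196] [ 0.01068772 -0.32686114  0.02534389] [ 0.51128798 -0.42454213  0.03230639] [-1.79983588e+02  1.80078602e-02  5.62056597e+00]
[-0.72078794 -0.52621493 -3.03491953] [ 0.01022909 -0.30937626 -0.00726061] [ 0.51132853 -0.42453977  0.03229636] [-1.79984088e+02  1.98423245e-02  5.62550589e+00]
[ 0.56492352 -0.08440273 -1.82631828] [-0.05696905 -0.32757339 -0.06208144] [ 0.51131142 -0.42455248  0.03224954] [-1.79982566e+02  2.38370167e-02  5.62365178e+00]
```

View pics/w2.png

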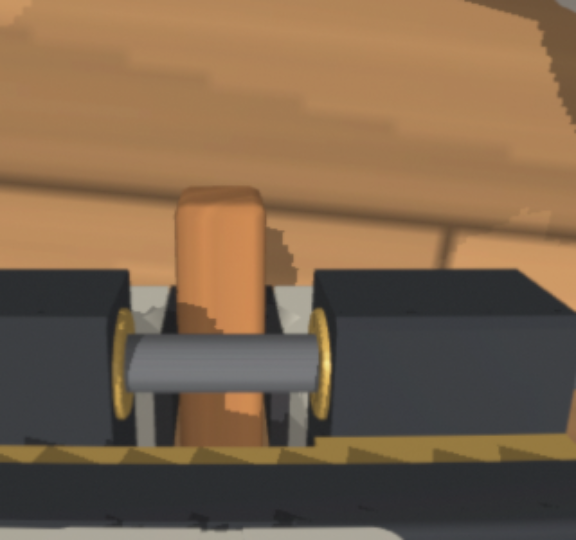

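Force of about 2.5 N and moment of about 0.32 Nm match the full scoop weight, so it is held rigidly at 30 N. While it is only 16 mm off the bench, I'll test whether the jaw value grades the grip enough for it to pivot.

>>> send_rows([
  [[0, 0, 0, 0], [0, 0, 0, 0]],
], jaw=0.222)

```text
clock: 8.38
tool_pos: [0.5115, -0.4246, 0.0324]
orientation: [-180.0, 0.0, 5.6]
force: [-0.5, -0.2, -2.7]
opening: 0.0197
gripper_force: 28.8
```

>>> send_rows([
  [[0, 0, 0, 0], [0, 0, 0, 0]],
], jaw=0.226)

```text
clock: 8.62
tool_pos: [0.5114, -0.4247, 0.0327]
orientation: [180.0, 0.0, 5.6]
force: [-0.3, -0.0, -0.8]
opening: 0.0201
gripper_force: 9.0
```

```bash
python3 - <<'E'
from h import *
for _ in range(3):
    snap('wrist');o=ctrl.get_obs(); print(o['force'],o['moment'],o['tool_pos'][2],o['gripper_force'],o['opening'])
E
```

```text
[-0.31877724  0.13407688 -1.20549059] [-0.0350872   0.05905011 -0.01041664] 0.03266756498792567 8.96060049533844 0.020098150907815995
[-0.38717111 -0.17121122 -0.97898917] [-0.03118377  0.0974246  -0.01509011] 0.032643645505332816 8.960449397563934 0.019913057313464877
[-0.65733259  0.95744326 -0.57775344] [-0.05027053  0.13898024 -0.00408584] 0.032673202770872455 8.960705548524857 0.019861416537753557
```

The jaw does grade the grip: 0.222 gives 29 N and holds, while 0.226 gives 9 N and pivots. I'll re-level on the bench, grip fully and lift.

>>> send_rows([
  [[0, 0, -0.04, 0], [0, 0, -0.08, 0], [0, 0, -0.08, 0]],
])

```text
clock: 9.15
tool_pos: [0.5118, -0.4248, 0.016]
orientation: [180.0, 0.0, 5.6]
force: [1.7, -0.5, 0.5]
opening: 0.0199
gripper_force: 9.0
```

>>> send_rows([
  [[0, 0, 0, 0], [0, 0, 0, 0], [0, 0, 0, 0]],
], jaw=0.1)

```text
clock: 9.52
tool_pos: [0.511, -0.4245, 0.0163]
orientation: [-180.0, 0.0, 5.6]
force: [-0.1, 0.5, -2.3]
opening: 0.0198
gripper_force: 30.0
```

>>> send_rows([
  [[0, 0, 0.03, 0], [0, 0, 0.1, 0], [0, 0, 0.18, 0], [0, 0, 0.26, 0], [0, 0, 0.34, 0], [0, 0, 0.4, 0], [0, 0, 0.42, 0], [0, 0, 0.42, 0]],
])

```text
clock: 10.52
tool_pos: [0.5115, -0.4246, 0.1006]
orientation: [-180.0, -0.0, 5.6]
force: [-0.1, 0.0, -3.4]
opening: 0.0201
gripper_force: 30.0
```

```bash
python3 - <<'E'
from h import *
im=snap('scene'); cv2.imwrite('pics/s1.png',cv2.resize(im[150:360,20:340],None,fx=2.4,fy=2.4)[:,:,::-1])
for _ in range(3):
    snap('wrist');o=ctrl.get_obs(); print(o['force'],o['moment'],o['tool_pos'],o['gripper_force'],o['opening'])
E
```

```text
[ 0.31991144  0.05022019 -2.74992718] [-0.01904608 -0.31233954 -0.00544324] [ 0.51112264 -0.42444028  0.09987402] 29.999400973320007 0.01979985025691205
[-0.60478288 -0.1878978  -2.93475308] [-0.00056368 -0.30710877 -0.03363419] [ 0.51112241 -0.4244343   0.09979098] 29.999366998672485 0.019775138130382924
[-0.53368601  0.91249619 -3.34188493] [-0.03683861 -0.30501975  0.00316185] [ 0.51110831 -0.42447263  0.09978449] 29.99943494796753 0.01974520529861647
```

View pics/s1.png

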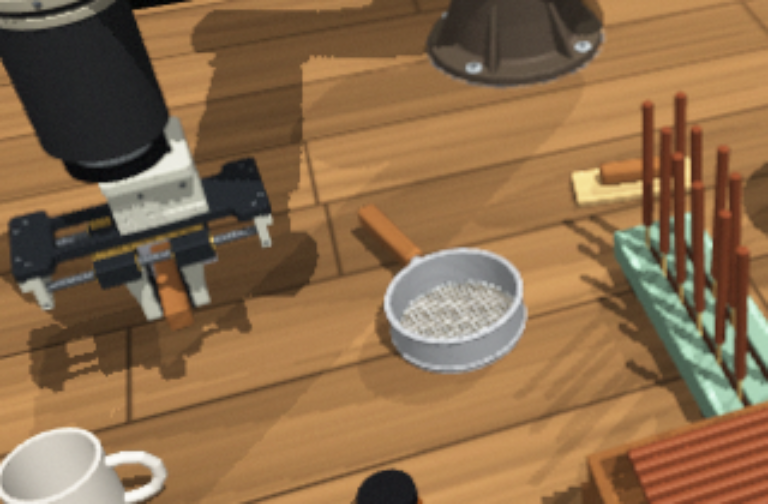

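The scene view shows the scoop hanging level under the fingers at about (170,290), with nothing spilled and the sieve untouched at (455,305). I'll carry it gently to the far side of the sieve.

>>> send_rows([
  [[0.02, 0.03, 0, 0], [0.06, 0.09, 0, 0], [0.12, 0.18, 0, 0], [0.19, 0.28, 0, 0], [0.27, 0.39, 0, 0], [0.35, 0.5, 0, 0], [0.43, 0.61, 0, 0], [0.51, 0.72, 0, 0], [0.59, 0.83, 0, 0], [0.67, 0.94, 0, 0]],
])

```text
clock: 11.98
tool_pos: [0.6467, -0.2347, 0.1006]
orientation: [180.0, -0.0, 5.7]
force: [0.1, -0.0, -3.7]
opening: 0.0199
gripper_force: 30.0
```

>>> send_rows([
  [[0.07, 0.1, 0, 0], [0.13, 0.19, 0, 0], [0.17, 0.25, 0, 0], [0.195, 0.29, 0, 0], [0.205, 0.31, 0, 0], [0.205, 0.31, 0, 0], [0.205, 0.31, 0, 0]],
])

```text
clock: 12.85
tool_pos: [0.6862, -0.1752, 0.1006]
orientation: [180.0, 0.0, 5.6]
force: [-0.4, -0.1, -2.3]
opening: 0.0197
gripper_force: 30.0
```

```bash
python3 - <<'E'
from h import *
im=snap('scene'); cv2.imwrite('pics/s2.png',cv2.resize(im[150:360,60:380],None,fx=2.4,fy=2.4)[:,:,::-1])
cs=ctrl.calibration('scene'); 
for d in ctrl.spot_point('sieve','scene')[:1]: print('sieve',d['conf'],at_z(cs,d['pixel'],0))
m=ctrl.spot_point('scoop','scene')[:1]; print(m)
snap('top'); ct=ctrl.calibration('top')
for d in ctrl.spot_point('sieve','top')[:1]: print('sieve',d['conf'],at_z(ct,d['pixel'],0))
for d in ctrl.spot_point('scoop','top')[:1]: print('scoop',d['conf'],at_z(ct,d['pixel'],.084))
o=ctrl.get_obs(); print(o['force'],o['moment'],o['tool_pos'],o['clock'])
E
```

```text
sieve 0.97 [ 0.53295396 -0.19017399  0.        ]
[{'pixel': [268.4, 210.5], 'conf': 0.58}]
sieve 0.66 [ 0.52367531 -0.20177816  0.        ]
scoop 0.66 [ 0.56902823 -0.18661113  0.084     ]
[-0.47291499 -1.06630228 -3.05142008] [-0.02862334 -0.26880856  0.03595703] [ 0.68639505 -0.17489088  0.10060255] 13.15
```

View pics/s2.png

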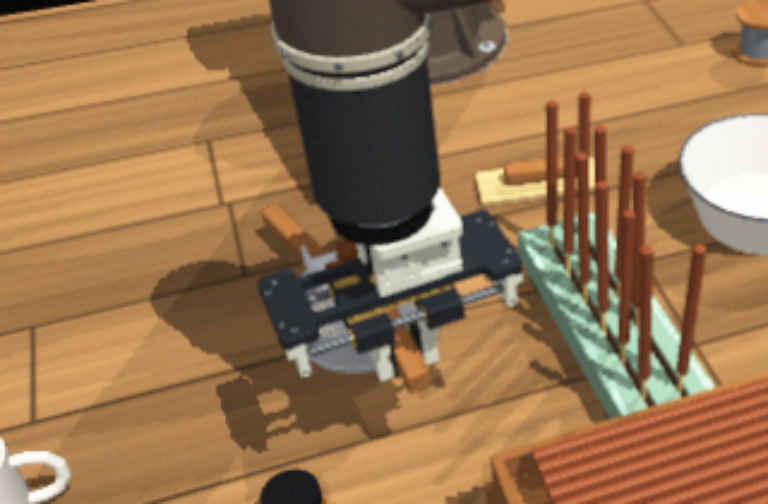

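The scoop sits over the sieve, and the gripper at (390,300) is well clear of the rack at (600,300). I'll lower it, loosen the grip so the lip dips into the sieve, then raise the grip along an arc.

>>> send_rows([
  [[0, 0, -0.07, 0], [0, 0, -0.15, 0], [0, 0, -0.15, 0], [0, 0, -0.15, 0]],
])

```text
clock: 13.65
tool_pos: [0.6865, -0.1747, 0.0702]
orientation: [180.0, 0.0, 5.6]
force: [1.0, -0.5, -2.4]
opening: 0.0199
gripper_force: 30.0
```

>>> send_rows([
  [[0, 0, 0, 0], [0, 0, 0, 0], [0, 0, 0, 0]],
], jaw=0.226)

```text
clock: 14.02
tool_pos: [0.6867, -0.1747, 0.0712]
orientation: [180.0, -0.0, 5.6]
force: [-0.9, -0.6, -1.4]
opening: 0.0196
gripper_force: 9.0
```

>>> send_rows([
  [[-0.02, 0, 0.02, 0], [-0.05, -0.005, 0.04, 0], [-0.08, -0.01, 0.06, 0], [-0.11, -0.01, 0.08, 0], [-0.11, -0.01, 0.08, 0]],
])

```text
clock: 14.65
tool_pos: [0.6637, -0.1768, 0.0871]
orientation: [-180.0, 0.0, 5.6]
force: [-0.7, 0.3, 0.3]
opening: 0.0202
gripper_force: 9.0
```

```bash
python3 - <<'E'
from h import *
cs=ctrl.calibration('scene')
F=[];M=[]
for _ in range(4):
    snap('scene');o=ctrl.get_obs(); F.append(o['force']);M.append(o['moment'])
print(np.mean(F,0),np.mean(M,0),o['tool_pos'],o['gripper_force'],o['clock'])
im=snap('scene'); cv2.imwrite('pics/s3.png',cv2.resize(im[200:340,120:300],None,fx=4,fy=4,interpolation=cv2.INTER_CUBIC)[:,:,::-1])
for d in ctrl.spot_point('sieve','scene')[:1]: print('sieve',d['conf'],at_z(cs,d['pixel'],0))
E
```

```text
[-0.96469707 -0.08731389  0.72580263] [-0.06313145  0.55765188 -0.04339272] [ 0.66415114 -0.17675453  0.08638283] 9.03078094124794 14.85
sieve 0.73 [ 5.20856997e-01 -1.90737833e-01  1.11022302e-16]
```

View pics/s3.png

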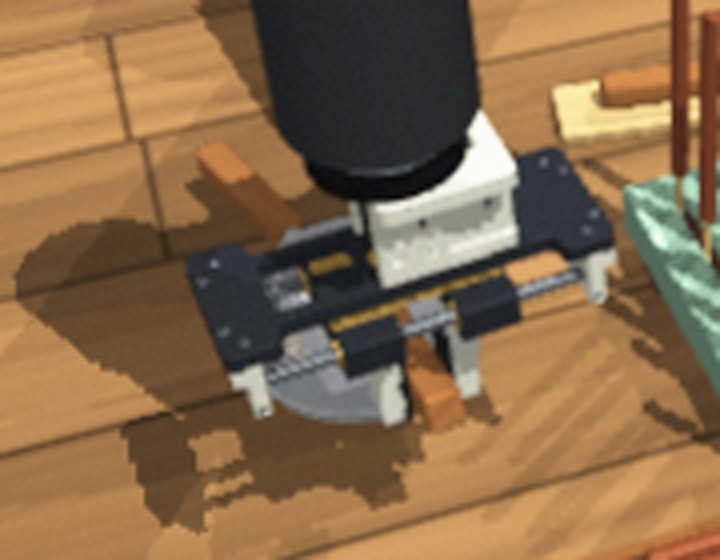

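```bash
cat >> h.py <<'E'
def theta_probe(im,cal,o):
    """scoop tilt from the row of the handle's far top edge in the wrist picture"""
    yaw=np.radians(o['orientation'][2]); h=np.array([np.cos(yaw),np.sin(yaw),0])
    g=np.array(o['tool_pos'])+[0,0,ctrl.grasp_offset]
    out=[]
    for t in range(-20,91,5):
        a=np.radians(t); P=g+h*(.041*np.cos(a)-.011*np.sin(a))+np.array([0,0,.041*np.sin(a)+.011*np.cos(a)])
        Q=g+h*(.041*np.cos(a)+.011*np.sin(a))+np.array([0,0,.041*np.sin(a)-.011*np.cos(a)])
        out.append((t,*np.round(proj(cal,P)).astype(int),*np.round(proj(cal,Q)).astype(int)))
    return out
E
python3 - <<'E'
from h import *
cal=ctrl.calibration('wrist');o=ctrl.get_obs(); im=snap('wrist','w3.png')
for r in theta_probe(im,cal,o)[::2]: print(r)
hsv=cv2.cvtColor(im,cv2.COLOR_RGB2HSV)
for n in ('w2',): pass
for r in range(170,330,6): print(r, im[r,322], hsv[r,322], end=' | ')
F=[];M=[]
for _ in range(5):
    snap('wrist');o=ctrl.get_obs(); F.append(o['force']);M.append(o['moment'])
print(np.mean(F,0),np.mean(M,0),o['clock'])
E
```

```text
(-20, np.int64(218), np.int64(320), np.int64(226), np.int64(320))
(-10, np.int64(222), np.int64(320), np.int64(220), np.int64(320))
(0, np.int64(229), np.int64(320), np.int64(218), np.int64(320))
(10, np.int64(240), np.int64(319), np.int64(218), np.int64(320))
(20, np.int64(255), np.int64(319), np.int64(222), np.int64(320))
(30, np.int64(274), np.int64(319), np.int64(229), np.int64(320))
(40, np.int64(295), np.int64(319), np.int64(240), np.int64(319))
(50, np.int64(319), np.int64(319), np.int64(255), np.int64(319))
(60, np.int64(342), np.int64(319), np.int64(274), np.int64(319))
(70, np.int64(365), np.int64(319), np.int64(295), np.int64(319))
(80, np.int64(384), np.int64(319), np.int64(319), np.int64(319))
(90, np.int64(400), np.int64(319), np.int64(342), np.int64(319))
170 [216 162 108] [ 15 128 216] | 176 [210 157 104] [ 15 129 210] | 182 [193 144  95] [ 15 129 193] | 188 [192 143  94] [ 15 130 192] | 194 [195 144  97] [ 14 128 195] | 200 [204 152 100] [ 15 130 204] | 206 [207 155 104] [ 15 127 207] | 212 [209 155 103] [ 15 129 209] | 218 [211 156 105] [ 14 128 211] | 224 [180 127  82] [ 14 139 180] | 230 [162 110  68] [ 13 148 162] | 236 [152 103  64] [ 13 148 152] | 242 [156 106  65] [ 14 149 156] | 248 [209 140  86] [ 13 150 209] | 254 [189 127  77] [ 13 151 189] | 260 [187 127  77] [ 14 150 187] | 266 [187 127  77] [ 14 150 187] | 272 [189 127  78] [ 13 150 189] | 278 [189 126  78] [ 13 150 189] | 284 [189 127  78] [ 13 150 189] | 290 [189 127  77] [ 13 151 189] | 296 [189 127  78] [ 13 150 189] | 302 [188 126  77] [ 13 151 188] | 308 [86 86 88] [120   6  88] | 314 [111 113 115] [105   9 115] | 320 [120 121 123] [110   6 123] | 326 [121 122 124] [110   6 124] | [-2.00424244e+00 -3.79439084e-01  8.03511377e-04] [-0.14201641  0.75425454 -0.02443079] 15.25
```

View pics/w3.png

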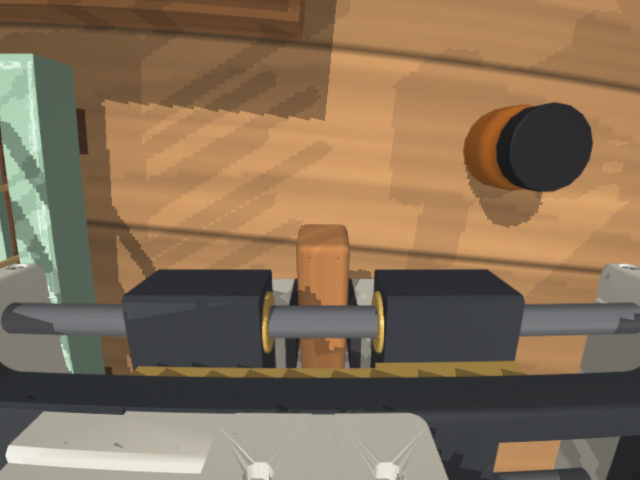

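The wrist view shows the handle's rear end face between rows 224 and 247, so the scoop is about 16° lip down, as planned. The jar at (545,147) is clear, so I'll continue the arc.

>>> send_rows([
  [[0, 0, 0.05, 0], [-0.02, 0, 0.09, 0], [-0.06, -0.005, 0.13, 0], [-0.1, -0.01, 0.16, 0], [-0.125, -0.015, 0.18, 0], [-0.125, -0.015, 0.18, 0]],
])

```text
clock: 16.0
tool_pos: [0.6394, -0.1799, 0.1234]
orientation: [180.0, -0.1, 5.6]
force: [1.1, 0.9, -0.4]
opening: 0.0204
gripper_force: 9.3
```

```bash
cat >> h.py <<'E'
def look():
    cal=ctrl.calibration('wrist');o=ctrl.get_obs(); im=snap('wrist').astype(float)
    y0=int(proj(cal,np.array(o['tool_pos'])+[0,0,.03])[1]) if False else 322
    col=im[150:310,310:334].mean(1)  # rows x rgb
    g=np.abs(col[4:]-col[:-4]).sum(1); rows=[int(i+152) for i in np.argsort(-g)[:14]]
    T=theta_probe(im,cal,o)
    print('edges',sorted(rows)); print([(t,int(a),int(b)) for t,a,_,b,_ in T if 0<=t<=85])
    F=[];M=[]
    for _ in range(3):
        snap('scene');o=ctrl.get_obs(); F.append(o['force']);M.append(o['moment'])
    print(np.round(np.mean(F,0),2),np.round(np.mean(M,0),2),o['tool_pos'],o['gripper_force'],o['clock'])
    cs=ctrl.calibration('scene')
    for d in ctrl.spot_point('sieve','scene')[:1]: print('sieve',d['conf'],at_z(cs,d['pixel'],0))
    snap('top'); ct=ctrl.calibration('top')
    for t,z in (('sieve',0),('lump0_mid',.02)):
        for d in ctrl.spot_point(t,'top')[:8]: print(t,round(d['conf'],2),np.round(at_z(ct,d['pixel'],z),3))
E
python3 -c "from h import *;look()"
```

```text
edges [198, 199, 200, 201, 202, 205, 206, 207, 236, 237, 285, 304, 305, 306]
[(0, 229, 218), (5, 234, 218), (10, 240, 218), (15, 247, 219), (20, 255, 221), (25, 264, 225), (30, 273, 229), (35, 284, 234), (40, 295, 240), (45, 307, 247), (50, 318, 255), (55, 330, 264), (60, 342, 273), (65, 353, 284), (70, 364, 295), (75, 375, 306), (80, 384, 318), (85, 393, 330)]
[1.14 0.48 1.06] [ 0.07 -0.33 -0.01] [ 0.64004054 -0.17974649  0.12276513] 9.278531223535538 16.2
sieve 0.74 [ 0.52388874 -0.18389023  0.        ]
sieve 0.69 [ 0.525 -0.197  0.   ]
lump0_mid 0.66 [ 0.653 -0.205  0.02 ]
lump0_mid 0.44 [ 0.551 -0.173  0.02 ]
```

Tilt is about 36°, so I'll continue to around 50° and then 62°.

>>> send_rows([
  [[0, 0, 0.03, 0], [-0.03, -0.005, 0.07, 0], [-0.07, -0.01, 0.11, 0], [-0.11, -0.01, 0.14, 0], [-0.14, -0.015, 0.16, 0], [-0.14, -0.015, 0.16, 0]],
])

```text
clock: 17.15
tool_pos: [0.6112, -0.1827, 0.1553]
orientation: [180.0, -0.1, 5.6]
force: [1.3, -0.4, -2.3]
opening: 0.0197
gripper_force: 9.5
```

```bash
python3 -c "from h import *;look()"
```

```text
edges [161, 162, 163, 164, 165, 168, 169, 170, 257, 303, 304, 305, 306, 307]
[(0, 229, 218), (5, 234, 217), (10, 240, 218), (15, 247, 219), (20, 255, 221), (25, 264, 224), (30, 273, 229), (35, 284, 234), (40, 295, 240), (45, 306, 247), (50, 318, 255), (55, 330, 264), (60, 342, 273), (65, 353, 284), (70, 364, 295), (75, 375, 306), (80, 384, 318), (85, 393, 330)]
[-0.02  0.21 -2.19] [-0.02 -0.23 -0.02] [ 0.61156218 -0.18264939  0.15425469] 9.519832134246826 17.35
sieve 0.63 [ 5.20112246e-01 -1.89855487e-01  1.11022302e-16]
sieve 0.93 [ 0.527 -0.2    0.   ]
lump0_mid 0.4 [ 0.546 -0.18   0.02 ]
lump0_mid 0.38 [ 0.506 -0.189  0.02 ]
```

>>> send_rows([
  [[0, 0, 0.02, 0], [-0.04, -0.005, 0.04, 0], [-0.08, -0.01, 0.06, 0], [-0.12, -0.01, 0.08, 0], [-0.15, -0.015, 0.08, 0], [-0.15, -0.015, 0.08, 0]],
], jaw=0.2268)

```text
clock: 18.3
tool_pos: [0.581, -0.1857, 0.1708]
orientation: [-180.0, -0.0, 5.6]
force: [0.2, -0.5, -2.9]
opening: 0.0197
gripper_force: 6.2
```

```bash
python3 -c "from h import *;look()"
```

```text
edges [218, 219, 227, 228, 233, 234, 259, 260, 261, 268, 269, 270, 271, 305]
[(0, 229, 218), (5, 234, 218), (10, 240, 218), (15, 247, 219), (20, 255, 221), (25, 264, 225), (30, 273, 229), (35, 284, 234), (40, 295, 240), (45, 307, 247), (50, 318, 255), (55, 330, 264), (60, 342, 273), (65, 354, 284), (70, 364, 295), (75, 375, 307), (80, 384, 318), (85, 393, 330)]
[-0.08  0.14 -2.43] [-0.04 -0.15  0.02] [ 0.58162002 -0.18563496  0.17035743] 6.209083870053291 18.5
sieve 0.78 [ 0.53029567 -0.19056859  0.        ]
lump0_mid 0.39 [ 0.534 -0.184  0.02 ]
```

Tilt is about 59° with the lip near the centre, just above the mesh. I'll raise with a brisk step so the lumps can slide out and the tilt increases.

>>> send_rows([
  [[0, 0, 0.2, 0], [0, 0, 0.2, 0], [0, 0, 0.2, 0], [0, 0, 0.2, 0]],
])

```text
clock: 19.2
tool_pos: [0.5809, -0.1856, 0.2095]
orientation: [-180.0, 0.1, 5.6]
force: [1.0, 0.8, -2.2]
opening: 0.0197
gripper_force: 6.2
```

```bash
python3 - <<'E'
from h import *
look()
im=snap('scene'); cv2.imwrite('pics/s4.png',cv2.resize(im[170:330,120:300],None,fx=3.7,fy=3.7,interpolation=cv2.INTER_CUBIC)[:,:,::-1])
E
```

```text
edges [211, 218, 219, 220, 224, 252, 253, 254, 255, 272, 273, 274, 275, 305]
[(0, 229, 218), (5, 234, 218), (10, 240, 218), (15, 247, 219), (20, 255, 222), (25, 264, 225), (30, 274, 229), (35, 284, 234), (40, 295, 240), (45, 307, 247), (50, 319, 255), (55, 331, 264), (60, 342, 274), (65, 354, 284), (70, 365, 295), (75, 375, 307), (80, 384, 319), (85, 393, 331)]
[ 0.2   0.09 -1.67] [-0.03 -0.08  0.02] [ 0.58124196 -0.1856649   0.20997395] 6.231661811470985 19.4
sieve 0.69 [ 0.51947877 -0.18681672  0.        ]
sieve 0.81 [ 0.521 -0.185  0.   ]
lump0_mid 0.58 [ 0.513 -0.17   0.02 ]
```

Wrist weight fell from 2.43 to 1.67 N, which is exactly the seven lumps' weight, so the scoop should be empty. I'll firm up the grip, give one short shake, lift clear, then check.

>>> send_rows([
  [[0, 0, 0, 0], [0, 0, 0.1, 0], [0, 0, 0, 0], [0, 0, 0.1, 0], [0, 0, 0.2, 0], [0, 0, 0.3, 0], [0, 0, 0.3, 0]],
], jaw=0.1)

```text
clock: 20.52
tool_pos: [0.5824, -0.1858, 0.2722]
orientation: [180.0, -0.2, 5.6]
force: [-0.5, 0.8, -2.4]
opening: 0.0201
gripper_force: 30.0
```

>>> send_rows([
  [[-0.1, -0.15, 0, 0], [-0.3, -0.4, 0, 0], [-0.5, -0.65, 0, 0], [-0.7, -0.9, 0, 0], [-0.8, -0.98, 0, 0], [-0.8, -0.98, 0, 0]],
])

```text
clock: 21.28
tool_pos: [0.4194, -0.3828, 0.2695]
orientation: [-179.9, 0.1, 5.4]
force: [0.7, 0.5, -2.6]
opening: 0.0201
gripper_force: 30.0
```

>>> send_rows([
  [[-0.1, -0.2, -0.2, 0], [-0.15, -0.28, -0.4, 0], [-0.15, -0.28, -0.48, 0], [-0.15, -0.28, -0.5, 0], [-0.15, -0.28, -0.5, 0]],
])

```text
clock: 21.9
tool_pos: [0.3926, -0.4374, 0.1715]
orientation: [179.9, -0.1, 5.7]
force: [-0.8, -0.1, -1.0]
opening: 0.0199
gripper_force: 30.0
```

```bash
python3 - <<'E'
from h import *
look()
im=snap('top','t5.png'); ct=ctrl.calibration('top')
for r in ('lump0_mid',):
    for d in ctrl.trace(r,'top')[:8]: print('trace',round(d['conf'],2),d['bbox'],np.round(at_z(ct,[(d['bbox'][1]+d['bbox'][3])/2,(d['bbox'][0]+d['bbox'][2])/2],.02),3))
c=im[215:280,380:440]; s=im[215:340,340:540]
out=np.hstack([cv2.resize(c,(554,600),interpolation=cv2.INTER_CUBIC)]); cv2.imwrite('pics/t5c.png',out[:,:,::-1])
E
```

```text
edges [210, 211, 252, 253, 254, 255, 272, 273, 274, 275, 303, 304, 305, 306]
[(0, 229, 218), (5, 234, 218), (10, 240, 218), (15, 247, 219), (20, 255, 221), (25, 264, 225), (30, 273, 229), (35, 284, 234), (40, 295, 240), (45, 307, 247), (50, 318, 255), (55, 330, 264), (60, 342, 273), (65, 353, 284), (70, 364, 295), (75, 375, 306), (80, 384, 318), (85, 393, 330)]
[-0.23 -0.02 -2.03] [-0.03 -0.07  0.  ] [ 0.39239342 -0.43767815  0.17183958] 29.99762624502182 22.1
sieve 0.77 [ 0.51573779 -0.18893002  0.        ]
sieve 0.7 [ 0.533 -0.191  0.   ]
sieve 0.46 [0.524 0.264 0.   ]
lump0_mid 0.55 [ 0.521 -0.189  0.02 ]
```

The scoop is still at 60° with its lip about 15 mm above the bench. I'll lay it flat by lowering along the arc with a loose pivot.

>>> send_rows([
  [[0, 0, -0.04, 0], [0, 0, -0.08, 0], [0.07, 0.007, -0.11, 0], [0.144, 0.015, -0.144, 0], [0.21, 0.022, -0.19, 0], [0.278, 0.03, -0.236, 0], [0.335, 0.035, -0.29, 0], [0.393, 0.041, -0.349, 0], [0.44, 0.046, -0.415, 0], [0.487, 0.051, -0.481, 0], [0.487, 0.051, -0.481, 0]],
], jaw=0.226)

```text
clock: 23.78
tool_pos: [0.4879, -0.4268, 0.072]
orientation: [-179.9, 0.2, 5.6]
force: [0.7, -0.3, -1.4]
opening: 0.0198
gripper_force: 8.6
```

>>> send_rows([
  [[0.035, 0.004, -0.07, 0], [0.07, 0.007, -0.146, 0], [0.09, 0.01, -0.22, 0], [0.112, 0.012, -0.285, 0], [0.112, 0.012, -0.298, 0], [0.112, 0.012, -0.298, 0]],
])

```text
clock: 24.52
tool_pos: [0.5116, -0.425, 0.0148]
orientation: [180.0, -0.0, 5.6]
force: [0.6, 0.2, -1.0]
opening: 0.0199
gripper_force: 8.9
```

```bash
python3 - <<'E'
from h import *
look()
E
```

```text
edges [200, 201, 202, 204, 205, 206, 207, 208, 290, 291, 303, 304, 305, 306]
[(0, 229, 218), (5, 234, 217), (10, 240, 218), (15, 247, 219), (20, 255, 221), (25, 264, 225), (30, 273, 229), (35, 284, 234), (40, 295, 240), (45, 307, 247), (50, 318, 255), (55, 330, 264), (60, 342, 273), (65, 354, 284), (70, 364, 295), (75, 375, 307), (80, 384, 318), (85, 393, 330)]
[ 0.35  0.76 -0.64] [ 0.13 -0.37 -0.01] [ 0.51121755 -0.42512928  0.01510875] 8.915543407201767 24.725
sieve 0.93 [ 0.51901797 -0.18986593  0.        ]
sieve 0.73 [ 0.513 -0.198  0.   ]
lump0_mid 0.4 [ 0.527 -0.182  0.02 ]
lump0_mid 0.17 [ 0.523 -0.192  0.02 ]
```

>>> send_rows([
  [[0, 0, 0, 0], [0, 0, 0, 0], [0, 0, 0, 0], [0, 0, 0, 0], [0, 0, 0, 0]],
], jaw=0.8)

```text
clock: 25.55
tool_pos: [0.5113, -0.4251, 0.0147]
orientation: [-180.0, 0.0, 5.6]
force: [0.3, -0.9, -1.0]
opening: 0.0645
gripper_force: 0.0
```

>>> send_rows([
  [[0, 0, 0.2, 0], [0, 0, 0.5, 0], [-0.1, 0.2, 0.9, 0.08], [-0.2, 0.5, 1, 0.16], [-0.3, 0.8, 1, 0.16], [-0.4, 1, 1, 0.16], [-0.4, 1, 1, 0.16]],
])

```text
clock: 26.42
tool_pos: [0.43, -0.2226, 0.2159]
orientation: [180.0, -0.1, 19.5]
force: [0.7, -0.7, 0.1]
opening: 0.0699
gripper_force: 0.0
```

```bash
python3 - <<'E'
from h import *
cal=ctrl.calibration('wrist'); im=snap('wrist','w6.png'); o=ctrl.get_obs(); print(o['tool_pos'],o['orientation'],o['clock'])
for t,z in (('sieve',0),('sieve_grip',.033),('lump0_mid',.015)):
    for d in ctrl.spot_point(t,'wrist')[:9]: print(t,round(d['conf'],2),np.round(d['pixel']),np.round(at_z(cal,d['pixel'],z),4))
hsv=cv2.cvtColor(im,cv2.COLOR_RGB2HSV)
d=ctrl.trace('sieve','wrist')[0]; print(d['conf'],d['bbox']); m=d['mask']
w=m&(hsv[...,1]>120); w[:int(np.nonzero(m)[0].mean())]=0
n,lab,st,_=cv2.connectedComponentsWithStats(w.astype(np.uint8))
for k in range(1,n):
  if st[k,4]>400:
    ys,xs=np.nonzero(lab==k); P=np.array([at_z(cal,p,.043)[:2] for p in zip(ys,xs)]); c=P.mean(0); v=np.linalg.svd(P-c,full_matrices=False)[2]
    a=(P-c)@v[0]; b=(P-c)@v[1]; print('comp',st[k],c,np.degrees(np.arctan2(v[0][1],v[0][0])),np.percentile(a,[1,99]),np.percentile(b,[1,99]))
d=ctrl.trace('scoop','wrist'); print([(round(q['conf'],2),q['bbox']) for q in d[:2]])
E
```

```text
[ 0.43063049 -0.22326791  0.21587274] [ 1.79960331e+02 -1.27587027e-01  1.95218772e+01] 26.475
sieve 0.75 [233. 534.] [ 0.4936 -0.4537  0.    ]
sieve 0.65 [124. 318.] [ 0.5205 -0.1876  0.    ]
sieve_grip 0.86 [235. 323.] [ 0.4194 -0.2286  0.033 ]
lump0_mid 0.86 [115. 311.] [ 0.5244 -0.179   0.015 ]
0.93 [246.9, 38.6, 394.7, 303.5]
comp [ 312  203   22  102 2038] [ 0.40351531 -0.23327871] -160.44812677943128 [-0.04898188  0.05313685] [-0.00993947  0.00980547]
[(0.82, [458.5, 168.4, 569.1, 305.1]), (0.59, [327.7, 86.0, 353.2, 114.0])]
```

View pics/w6.png

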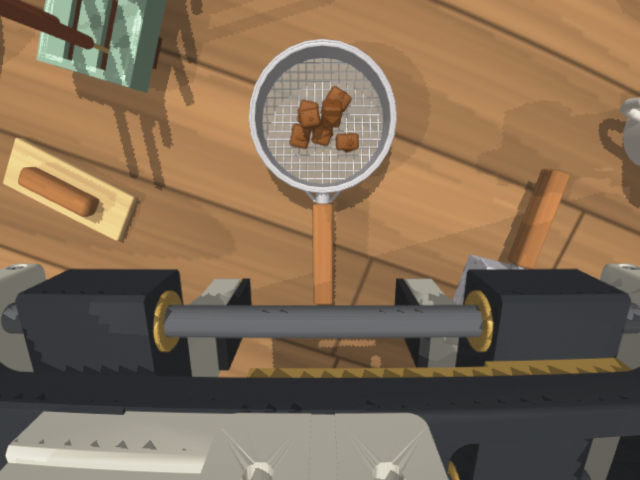

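The wrist view shows the lumps piled in the sieve at about rows 98–142, columns 300–347, with six or seven distinguishable and none on the bench. The scoop lies at (500,240), its trough partly hidden by the gripper. I'll check the trough for leftovers in the top view by colour.

```bash
python3 - <<'E'
from h import *
ct=ctrl.calibration('top'); im1=snap('top','t7.png'); im0=cv2.imread('pics/top0.png')[:,:,::-1]
for n,im in(('start',im0),('now',im1)):
    print(n); 
    a=np.radians(186.); u=np.array([np.cos(a),np.sin(a)]); v=np.array([-u[1],u[0]]); O=np.array([.3877,-.4373])
    for x in np.arange(-.05,.056,.01):
        row=[]
        for y in np.arange(-.03,.031,.01):
            r,c=np.round(proj(ct,[*(O+u*x+v*y),.008])).astype(int); p=im[r,c].astype(int); row.append('%3d/%3d'%(p[0],p[2]))
        print(round(x,3),' '.join(row))
print(ctrl.get_obs()['clock'])
for q in ctrl.spot_point('scoop','top')[:2]+ctrl.spot_point('scoop_grip','top')[:1]: print(q,at_z(ct,q['pixel'],.0))
s=im1[270:330,455:530]; w=cv2.imread('pics/w6.png')[60:165,260:385]
a=cv2.resize(s[:,:,::-1],(375,300),interpolation=cv2.INTER_CUBIC); b=cv2.resize(w,(375,300),interpolation=cv2.INTER_CUBIC)
cv2.imwrite('pics/t7c.png',np.hstack([a,b]))
E
```

```text
start
-0.05 128/130 183/184 165/166 176/178 175/176 171/171 163/161
-0.04 145/146 122/ 89 107/ 35 175/176 130/117 151/ 48 114/ 59
-0.03 128/130 117/ 32 130/ 34 247/248 200/201 144/ 42 141/ 57
-0.02 144/145 168/158 145/ 92 249/249 246/246 147/117 202/186
-0.01 179/182 127/ 37 155/ 48 248/250 161/139 153/ 49 146/ 45
0.0 141/141 127/ 67 127/ 37 249/250 158/155 137/ 76 211/195
0.01 191/195 144/111 142/ 41 249/250 234/234 138/ 79 214/187
0.02 165/167 123/ 33 165/ 62 249/250 149/125 150/ 47 144/ 61
0.03 231/234 125/110 161/153 219/203 207/180 145/116 234/234
0.04 245/246 249/249 248/249 120/ 36 146/ 46 249/250 249/250
0.05 242/244 249/250 237/237 117/ 31 148/ 46 249/249 250/250
now
-0.05 115/ 85 147/109  86/ 85  91/ 91  90/ 90  89/ 90  88/ 90
-0.04  72/ 53 122/ 92 146/109  89/ 84  87/ 88  88/ 90 149/155
-0.03  70/ 51  70/ 53 114/ 83 145/107  88/ 79  82/ 83  75/ 77
-0.02  69/ 51  69/ 52  69/ 52  75/ 57 109/ 81 143/107 145/108
-0.01 192/174 186/167 176/156 252/252 232/232 252/253 219/218
0.0 193/196 253/253 252/253 252/253 252/253 252/253 252/253
0.01 244/245 252/253 252/252 252/253 252/253 252/253 253/253
0.02 220/222 252/253 252/253 252/253 252/253 252/253 253/253
0.03 244/245 252/253 252/253 252/253 252/252 252/253 253/253
0.04 252/252 253/253 252/252 252/253 252/252 252/253 254/254
0.05 252/252 233/226 252/253 230/221 253/253 251/249 254/255
26.775
{'pixel': [288.9, 492.0], 'conf': 0.89} [ 0.39407227 -0.43679908  0.        ]
{'pixel': [251.6, 255.4], 'conf': 0.51} [0.52087447 0.26766584 0.        ]
```

>>> send_rows([
  [[0.018, 0.005, -0.25, 0], [0.018, 0.005, -0.5, 0], [0.018, 0.005, -0.75, 0], [0.018, 0.005, -0.9, 0], [0.018, 0.005, -1, 0], [0.018, 0.005, -1, 0], [0.018, 0.005, -1, 0]],
])

```text
clock: 27.75
tool_pos: [0.4354, -0.2244, 0.0152]
orientation: [180.0, -0.0, 19.4]
force: [0.1, 0.1, -0.2]
opening: 0.0702
gripper_force: 0.0
```

>>> send_rows([
  [[0, 0, 0, 0], [0, 0, 0, 0], [0, 0, 0, 0], [0, 0, 0, 0], [0, 0, 0, 0], [0, 0, 0, 0], [0, 0, 0, 0], [0, 0, 0, 0]],
], jaw=0.05)

```text
clock: 28.75
tool_pos: [0.4347, -0.224, 0.0148]
orientation: [-180.0, 0.0, 19.4]
force: [-1.8, 2.8, 3.3]
opening: 0.02
gripper_force: 29.8
```

```bash
python3 - <<'E'
from h import *
ct=ctrl.calibration('top'); im=snap('top','t8.png')
a=np.radians(186.); u=np.array([np.cos(a),np.sin(a)]); v=np.array([-u[1],u[0]]); O=np.array([.3877,-.4373])
n=0
for x in np.arange(-.05,.056,.01):
    row=[]
    for y in np.arange(-.03,.031,.01):
        r,c=np.round(proj(ct,[*(O+u*x+v*y),.008])).astype(int); p=im[r,c].astype(int); row.append('%3d/%3d'%(p[0],p[2]))
    if x<0: print(round(x,3),' '.join(row))
cs=ctrl.calibration('scene')
snap('scene')
for nm in ('top','scene'):
    c=ctrl.calibration(nm)
    for t,z in (('basin',0),('basin_rim',.072),('rack',0)):
        for q in ctrl.spot_point(t,nm)[:1]: print(nm,t,round(q['conf'],2),np.round(at_z(c,q['pixel'],z),4))
    q=ctrl.trace('basin',nm)[0]; m=q['mask'].astype(np.uint8); cnt=max(cv2.findContours(m,cv2.RETR_EXTERNAL,cv2.CHAIN_APPROX_NONE)[0],key=cv2.contourArea)
    # fit a circle r=97 at z=.072 to the hull of the contour (rim outer edge; upper silhouette)
    hull=cv2.convexHull(cnt)[:,0,:]; P=np.array([at_z(c,(y,x),.072)[:2] for x,y in hull])
    from scipy.optimize import least_squares
    f=least_squares(lambda s:np.hypot(P[:,0]-s[0],P[:,1]-s[1])-s[2],[.51,.26,.097],loss='soft_l1',f_scale=.002); print(nm,'fit',q['conf'],f.x,np.abs(f.fun).max())
print(ctrl.get_obs()['clock'])
E
```

```text
-0.05  81/ 79 129/ 96 183/184 189/192 187/189 215/218 212/214
-0.04 128/ 96 155/147 209/211 223/224 233/234 236/237 217/218
-0.03 187/190 252/252 252/252 254/254 254/254 254/254 254/254
-0.02 149/151 252/253 254/254 254/254 254/254 254/254 254/254
-0.01 234/235 252/253 254/254 254/254 254/254 254/254 254/254
top basin 0.75 [0.4976 0.2668 0.    ]
top basin_rim 0.57 [0.5088 0.2597 0.072 ]
top rack 0.97 [0.6403 0.0361 0.    ]
top fit 0.71 [0.51070683 0.26335787 0.09472955] 0.003385147316576839
scene basin 0.77 [0.5011 0.2594 0.    ]
scene basin_rim 0.47 [ 0.5702 -0.2024  0.072 ]
scene rack 0.81 [0.6299 0.0287 0.    ]
scene fit 0.66 [0.535307   0.25210308 0.11390789] 0.02469465709457104
29.25
```

The scoop trough is clean, so all seven lumps are in the sieve. The handle is gripped at 30 N and I'll lift the sieve gently.

>>> send_rows([
  [[0, 0, 0.03, 0], [0, 0, 0.1, 0], [0, 0, 0.2, 0], [0, 0, 0.32, 0], [0, 0, 0.45, 0], [0, 0, 0.58, 0], [0, 0, 0.71, 0], [0, 0, 0.84, 0], [0, 0, 0.95, 0], [0, 0, 1, 0], [0, 0, 1, 0]],
])

```text
clock: 30.62
tool_pos: [0.435, -0.2241, 0.2153]
orientation: [180.0, -0.1, 19.4]
force: [-0.2, 0.1, -4.9]
opening: 0.0199
gripper_force: 30.0
```

>>> send_rows([
  [[0, 0, 0.05, 0], [0, 0, 0.13, 0], [0, 0, 0.23, 0], [0, 0, 0.33, 0], [0, 0, 0.4, 0], [0, 0, 0.42, 0], [0, 0, 0.42, 0]],
])

```text
clock: 31.5
tool_pos: [0.4348, -0.224, 0.2985]
orientation: [-180.0, 0.0, 19.4]
force: [0.8, -0.6, -3.5]
opening: 0.0195
gripper_force: 30.0
```

```bash
cat >> h.py <<'E'
from scipy.optimize import least_squares
def sieve_pose():
    """tilt (deg, + = frame down) and centre offset of the held sieve from its rim ellipse in the wrist picture"""
    cal=ctrl.calibration('wrist'); o=ctrl.get_obs(); snap('wrist'); d=ctrl.trace('sieve','wrist')[0]; m=d['mask'].astype(np.uint8)
    cnt=max(cv2.findContours(m,cv2.RETR_EXTERNAL,cv2.CHAIN_APPROX_NONE)[0],key=cv2.contourArea)
    hull=cv2.convexHull(cnt)[:,0,:].astype(float); q=np.array(d['bbox'])
    pts=cnt[:,0,:].astype(float); pts=pts[pts[:,1]<q[1]+ (q[2]-q[0])*.8]
    yaw=np.radians(o['orientation'][2]); h=np.array([np.cos(yaw),np.sin(yaw),0]); w=np.array([-h[1],h[0],0]); k=np.array([0,0,1.])
    g=np.array(o['tool_pos'])+k*ctrl.grasp_offset; ph=np.linspace(0,2*np.pi,181)
    def model(s):
        t,L,dw,dz=s; f=h*np.cos(t)-k*np.sin(t); up=k*np.cos(t)+h*np.sin(t)
        c=g+f*L+w*dw+up*(.012+dz)
        return np.array([proj(cal,c+.065*(f*np.cos(a)+w*np.sin(a)))[::-1] for a in ph]),c
    def res(s):
        M,_=model(s); D=np.hypot(*(pts[:,None,:]-M[None]).transpose(2,0,1)).min(1)
        return np.r_[D,30*s[3]/.002]
    f=least_squares(res,[0,.097,0,0],x_scale=[.05,.01,.01,.002],loss='soft_l1',f_scale=1.5,diff_step=1e-3)
    t,L,dw,dz=f.x; M,c=model(f.x)
    print('tilt',np.degrees(t),'L',L,'dw',dw,'dz',dz,'rim centre',c,'rms',np.sqrt(np.mean(res(f.x)[:-1]**2)),len(pts),d['conf'],d['bbox'])
    print(o['tool_pos'],o['orientation'],o['force'],o['moment'],o['gripper_force'],o['clock'])
E
python3 -c "
from h import *
sieve_pose()
for q in ctrl.spot_point('lump0_mid','wrist'): print(q)
"
```

```text
tilt 36.431184776200574 L 0.07115829488989996 dw -0.0008003198853144319 dz 0.04745734457793954 rim centre [ 0.52236941 -0.19401558  0.3229106 ] rms 18.927465099456402 1055 0.66 [131.2, 1.6, 507.7, 369.6]
[ 0.43478348 -0.2239637   0.2985308 ] [-1.79979884e+02  7.20394248e-03  1.93724076e+01] [ 0.80892562 -0.56377898 -3.48393531] [-0.18084822  0.28604066  0.00038506] 29.981648325920105 31.5
{'pixel': [78.1, 290.9], 'conf': 0.62}
```

```bash
sed -i 's/pts=pts\[pts\[:,1\]<q\[1\].*$/pts=pts[(pts[:,1]<255)\&(pts[:,1]>8)]; pts=np.array([[e(pts[pts[:,1]==y][:,0]),y] for y in np.unique(pts[:,1]) for e in (min,max)])/' h.py
python3 - <<'E'
from h import *
sieve_pose()
im=snap('wrist','w9.png')
# expected level rim outline columns at some rows vs picture
o=ctrl.get_obs(); cal=ctrl.calibration('wrist'); d=ctrl.trace('sieve','wrist')[0]; m=d['mask']
for r in range(5,300,25): c=np.nonzero(m[r])[0]; print(r,c.min() if len(c) else None,c.max() if len(c) else None,end=' | ')
yaw=np.radians(o['orientation'][2]); h=np.array([np.cos(yaw),np.sin(yaw),0]); w=np.array([-h[1],h[0],0])
g=np.array(o['tool_pos'])+[0,0,ctrl.grasp_offset]; print()
for t in (-6,-3,0,3,6):
    t=np.radians(t); f=h*np.cos(t)-np.array([0,0,1])*np.sin(t); up=np.array([0,0,np.cos(t)])+h*np.sin(t)
    c=g+.097*f+.012*up; print(round(np.degrees(t)),'far',proj(cal,c+.065*f),'L',proj(cal,c+.065*w),'R',proj(cal,c-.065*w))
E
```

```text
tilt 0.899233549295523 L 0.09342233542694238 dw -0.0008808687010378079 dz 0.0002006642954564707 rim centre [ 0.5231167  -0.19371421  0.32752078] rms 2.024831538438576 492 0.88 [130.8, 0.2, 511.1, 367.7]
[ 0.43452289 -0.22393514  0.29798779] [-1.79954887e+02  6.70800533e-02  1.93746085e+01] [-0.22816368 -0.01703952 -3.04862649] [-0.15670436  0.22070955 -0.0077694 ] 29.98179316520691 31.65
5 142 501 | 30 136 507 | 55 134 508 | 80 134 509 | 105 139 504 | 130 146 498 | 155 156 487 | 180 171 471 | 205 192 451 | 230 224 420 | 255 277 365 | 280 300 344 | 
-6 far [-191.18819142  318.06806583] L [ 68.21281826 112.95917735] R [ 68.06960889 524.63669338]
-3 far [-171.32356214  318.38027804] L [ 68.21127064 121.23726058] R [ 68.08576537 516.62167194]
0 far [-152.15751829  318.65640913] L [ 69.07029673 129.05204586] R [ 68.96102231 509.05768053]
3 far [-133.70515607  318.90138642] L [ 70.68922969 136.41699947] R [ 70.59465834 501.9311576 ]
6 far [-115.95634465  319.11941927] L [ 72.97738287 143.34841425] R [ 72.89599752 495.22588588]
```

The sieve hangs level (tilt about 1°), with its underside about 28 cm up and 6 cm above the stick tops. I'll carry it across.

>>> send_rows([
  [[0, 0.03, 0, 0], [0, 0.1, 0, 0], [0, 0.2, 0, 0], [0, 0.33, 0, 0], [0, 0.46, 0, 0], [0, 0.6, 0, 0], [0, 0.74, 0, 0], [0, 0.87, 0, 0], [0, 1, 0, 0]],
])

```text
clock: 32.98
tool_pos: [0.4344, -0.0225, 0.2989]
orientation: [-180.0, -0.0, 19.4]
force: [-0.0, 0.5, -3.7]
opening: 0.0195
gripper_force: 30.0
```

>>> send_rows([
  [[0, 0.14, 0, 0], [0, 0.28, 0, 0], [0, 0.42, 0, 0], [0, 0.56, 0, 0], [0, 0.7, 0, 0], [0, 0.85, 0, 0], [0, 1, 0, 0]],
])

```text
clock: 33.85
tool_pos: [0.4341, 0.1775, 0.2989]
orientation: [-180.0, -0.0, 19.4]
force: [-0.1, -0.6, -4.0]
opening: 0.0197
gripper_force: 30.0
```

>>> send_rows([
  [[-0.02, 0.12, 0, 0], [-0.04, 0.2, 0, 0], [-0.06, 0.25, 0, 0], [-0.065, 0.27, 0, 0], [-0.065, 0.27, 0, 0], [-0.065, 0.27, 0, 0]],
])

```text
clock: 34.6
tool_pos: [0.422, 0.2294, 0.2988]
orientation: [180.0, -0.0, 19.3]
force: [-0.4, -0.4, -2.4]
opening: 0.0197
gripper_force: 30.0
```

```bash
python3 - <<'E'
from h import *
sieve_pose()
ct=ctrl.calibration('top'); im=snap('top','t10.png')
for t,z in (('sieve',.284),('basin',0),('basin_rim',.072)):
    for q in ctrl.spot_point(t,'top')[:2]: print(t,round(q['conf'],2),np.round(at_z(ct,q['pixel'],z),4))
for t,z,r in (('sieve',.329,.065),):
    q=ctrl.trace(t,'top')[0]; print(q['conf'],q['bbox'])
E
```

```text
tilt 0.8099824183306493 L 0.09324461621510828 dw -0.0009482199704959173 dz -1.8759333156085708e-05 rim centre [0.51043621 0.25948814 0.32829487] rms 2.0006355503248376 492 0.95 [133.1, 0.2, 509.7, 366.7]
[0.42199093 0.22944211 0.29883297] [ 1.79997823e+02 -2.90161927e-03  1.93449312e+01] [-0.4077629  -0.39718673 -2.35648763] [-0.10280325  0.19189881 -0.03241761] 29.981500804424286 34.6
sieve 0.71 [0.5087 0.2579 0.284 ]
basin 0.87 [0.5084 0.2652 0.    ]
basin 0.64 [ 0.3953 -0.4369  0.    ]
basin_rim 0.65 [0.5102 0.26   0.072 ]
0.81 [212.8, 210.6, 266.1, 316.7]
```

>>> send_rows([
  [[0, 0.01, -0.05, 0], [0, 0.01, -0.15, 0], [0, 0.01, -0.28, 0], [0, 0.01, -0.41, 0], [0, 0.01, -0.54, 0], [0, 0.01, -0.67, 0], [0, 0.01, -0.79, 0], [0, 0.01, -0.88, 0], [0, 0.01, -0.94, 0], [0, 0.01, -0.955, 0], [0, 0.01, -0.955, 0], [0, 0.01, -0.955, 0]],
])

```text
clock: 36.45
tool_pos: [0.4222, 0.2323, 0.1084]
orientation: [-180.0, -0.1, 19.4]
force: [0.5, 0.1, -3.3]
opening: 0.0196
gripper_force: 30.0
```

```bash
python3 - <<'E'
from h import *
sieve_pose()
t=snap('top'); ct=ctrl.calibration('top')
for n,z in (('sieve',.093),('basin',0),('basin_rim',.072)):
    for q in ctrl.spot_point(n,'top')[:1]: print(n,round(q['conf'],2),np.round(at_z(ct,q['pixel'],z),4))
b=ctrl.trace('basin','top')[0]; s=ctrl.trace('sieve','top')[0]; print(b['conf'],b['bbox'],s['conf'],s['bbox'])
ys,xs=np.nonzero(b['mask']|s['mask']); hull=cv2.convexHull(np.c_[xs,ys].astype(np.int32))[:,0]
P=np.array([at_z(ct,(y,x),.072)[:2] for x,y in hull]); P=P[np.hypot(P[:,0]-.511,P[:,1]-.262)<.112]
f=least_squares(lambda v:np.hypot(P[:,0]-v[0],P[:,1]-v[1])-.0965,[.51,.26],loss='soft_l1',f_scale=.002); print('basin fit',f.x,len(P),np.abs(f.fun).max())
sc=snap('scene'); w=snap('wrist')
a=cv2.resize(sc[120:300,280:480],(400,360),interpolation=cv2.INTER_CUBIC); c=cv2.resize(w[:300],(400,188)); d=cv2.resize(t[190:330,180:340],(400,350),interpolation=cv2.INTER_CUBIC)
out=np.zeros((560,800,3),np.uint8); out[:360,:400]=a; out[365:553,:400]=c; out[:350,400:]=d
e=cv2.resize(t[225:330,440:600],(400,205)); out[352:557,400:]=e[:205]
cv2.imwrite('pics/final.png',out[:,:,::-1])
E
```

```text
tilt 0.8248691636243655 L 0.09331075358713871 dw -0.0008674893969360741 dz -1.2684188527957456e-05 rim centre [0.51069663 0.26249349 0.13785798] rms 2.0549647452121644 492 0.69 [130.5, 2.5, 511.3, 367.3]
[0.42223426 0.23228611 0.10841522] [-1.79968929e+02 -6.32520150e-02  1.93852994e+01] [ 0.45516111  0.07132571 -3.3350209 ] [-0.16045667  0.16083596 -0.04063267] 29.98273640871048 36.45
sieve 0.8 [0.5138 0.2569 0.093 ]
0.69 [221.8, 221.9, 289.2, 278.0] 0.81 [228.9, 224.8, 273.4, 314.4]
basin fit [0.5107875  0.26267418] 19 0.004090458885957632
```

View pics/final.png

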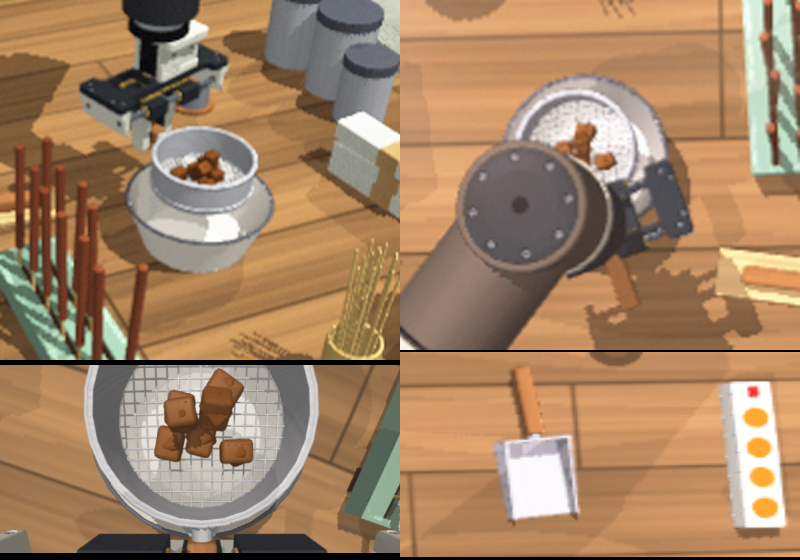

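The composite shows the sieve level and centred over the basin with the lumps inside. The scoop is flat and empty, and the rack and sticks stand undisturbed. One last check for stray lumps, letting the arm settle, before handing in.

```bash
python3 - <<'E'
from h import *
for c,z in (('top',.01),('scene',.01)):
    im=snap(c); cal=ctrl.calibration(c)
    for q in ctrl.spot_point('lump0_mid',c): print(c,round(q['conf'],2),np.round(q['pixel']),np.round(at_z(cal,q['pixel'],z),3))
    old=cv2.imread('pics/%s0.png'%c)[:,:,::-1]
    f=lambda i:((i[...,0].astype(int)-i[...,2]>70)&(i[...,0]<175)&(i[...,2]<60)).astype(np.uint8)
    new=f(im)&(1-cv2.dilate(f(old),np.ones((5,5))))
    n,_,st,ce=cv2.connectedComponentsWithStats(new)
    print([(tuple(np.round(ce[k][::-1])),int(st[k,4])) for k in range(1,n) if st[k,4]>12])
w=snap('wrist'); cal=ctrl.calibration('wrist')
m=((w[...,0].astype(int)-w[...,2]>55)&(w[...,2]<75)).astype(np.uint8); m[270:]=0
n,_,st,_=cv2.connectedComponentsWithStats(m); print('wrist brown areas',[st[k].tolist() for k in range(1,n) if st[k,4]>200])
o=ctrl.get_obs(); print(o['tool_pos'],np.abs(o['qvel']).max(),o['clock'])
E
```

```text
top 0.36 [252. 246.] [0.518 0.293 0.01 ]
[((np.float64(246.0), np.float64(253.0)), 59), ((np.float64(255.0), np.float64(263.0)), 15)]
scene 0.37 [200. 386.] [0.37  0.366 0.01 ]
scene 0.36 [370. 187.] [ 0.751 -0.284  0.01 ]
[((np.float64(153.0), np.float64(273.0)), 23), ((np.float64(187.0), np.float64(275.0)), 145), ((np.float64(196.0), np.float64(312.0)), 41), ((np.float64(198.0), np.float64(296.0)), 18), ((np.float64(197.0), np.float64(386.0)), 20), ((np.float64(205.0), np.float64(383.0)), 99), ((np.float64(206.0), np.float64(369.0)), 28)]
wrist brown areas [[496, 0, 99, 153, 4150], [532, 0, 70, 171, 1685], [320, 6, 70, 93, 3880], [247, 40, 69, 113, 4215], [572, 56, 47, 89, 323], [298, 102, 43, 45, 1448], [353, 118, 51, 39, 1805], [0, 152, 188, 65, 401], [0, 157, 194, 67, 576], [539, 205, 39, 65, 1029], [151, 228, 83, 29, 786], [390, 235, 47, 34, 433], [121, 241, 34, 18, 241]]
[0.42189808 0.23190106 0.10774006] 0.14727498695754426 37.2
```

```bash
python3 -c "
from plant import ctrl
print(ctrl.close_job())"
```

```text
the job is handed in; nothing more can be done
None
```

I handed the job in: the empty scoop lies flat where it started, and the arm is holding the sieve with the lumps level and centred about 2 cm above the basin rim. I could pick out only six or seven lumps in the pile, but the scoop is empty and the pictures showed no clear stray lump.

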